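Clamp the glued trays and set the dryer

ROBOT

A 6-joint arm with a two-finger parallel gripper is mounted at the origin on the work surface. World frame = base frame: x ahead of the robot, y to its left, z up, the work surface at z = 0. Lengths are in m, angles in rad, forces in N, time in s.
With the tool pointing down it reaches from about 0.325 to 0.85 m from the base axis. Payload 15.5 kg.
Tool frame: the origin (TCP) lies between the finger pads; the fingertips stand 14 mm ahead of it and the grasp point (between the pads) lies 5 mm behind it; z points along the fingers, y is the line along which they close (so a half turn about z gives the same grasp; the last joint's range is limited). The gripper opens to 91 mm and grips with 3 to 60 N. Pads are 32 mm wide; open, the fingers measure 118 mm over their backs; the gripper's body (76 mm by 178 mm) begins 60 mm behind the grasp point.
Start: joints at [-1.409, 0.494, 1.345, -0, 1.302, -0.096], TCP at [0.159, -0.604, 0.228] pointing down, gripper open.
Joint ranges: [-2.91, 2.91], [-0.82, 2.16], [0.22, 2.67], [-1.22, 4.37], [0.12, 2.79], [-3.08, 3.08]. Speed limits (rad/s): [1.89, 1.89, 2.57, 3.01, 3.01, 3.01].

INTERFACE

Orientations are given as a unit quaternion [w, x, y, z].
In Python, from rig import bot gives the robot as it stands. Calls block until the motion is done:
- bot.move_to(position, orientation): joint-space move of the TCP to a pose.
- bot.move_straight(position, velocity=0.15, frame=None, until_force=None): straight line of the TCP; frame=None keeps the orientation; velocity is the mean speed in m/s. With until_force (N) it stops when the force on the tool has changed by that much, and returns True; else False.
- bot.movej(angles): joint-space move.
- bot.move_gripper(opening, newtons=None): finger opening in m; newtons is the grip in N (None keeps the last); returns when the fingers have stopped.
- bot.wait(seconds).
- bot.ik(position, orientation): joint angles nearest the present ones, or None.
- bot.observe(): the state.
- bot.camera(name): name is "scene" or "top" or "wrist"; returns a dict with "image" (420x560x3 uint8, red, green, blue), "K" (3x3 intrinsics, pixels), "eye" and "attitude" of the camera in the world; the wrist camera has in their place "tool_from_camera" (4x4, takes a point from camera to tool coordinates, whose origin is the TCP and whose axes are the flange's). Camera axes: x right, y up, looking along -z (the intrinsics and any distortion apply to the point x, -y, -z); pixel columns grow to the right and rows downward; lengths in m; the calibration is good to about 2 mm. The wrist camera is an equidistant fisheye: a pixel r from the principal point sees the ray r / f radians off the axis. A picture is of the moment at which its call begins: read the wrist's pose just before it. There is no depth.
A pose or a line that the arm cannot do raises bot.Unreachable and nothing moves.
- bot.hand_in(): hands the job in; it is judged then, once.
The state is a dict: "time": time; "joint_positions": joint angles; "joint_velocities": joint speeds; "joint_efforts": joint torques, N m; "position": TCP position; "orientation": TCP orientation; "ft_force": force on the tool from outside, world axes, zero at the start; "torque": the same for the moment, N m; "gripper_width": finger opening in m; "grasp_force": force on a finger pad.
Only numpy, scipy, OpenCV 4.12 (cv2) and the standard library are available. Lean on these libraries where they do the work, as an engineer would, in place of code of your own. Each camera call takes 0.05 s, during which the arm holds its last target. There are 200 camera calls.

TASK

Stand all the freshly glued wooden carry trays side by side across the bar clamp's wooden bearers, centred, and slide the free jaw up until it squeezes them together against the fixed jaw. Then screw the crank clockwise, at least one and a half turns, so that the spring pad is firmly squeezed and the trays stay clamped, and after that set the dryer's lever in line with its pointer. Let go of everything and leave the glue bottle, the carton and the mallet where they are.

Things in the scene. Friction and masses are not known exactly. Their poses are not given: they have to be found in the camera images.
- tray0: one of four identical wooden carry trays (three or four are present; an absent one reads None), 120 mm long (own x), 46 mm wide (own y), walls 50 mm high, 0.18 kg, with a raised middle board across its width: 12 mm thick along x, 36 mm wide along y, its top 90 mm above the underside; grip that board across its thickness. Origin: centre of the underside. The two ends are alike. It starts upright on the table
- tray1: one of four identical wooden carry trays (three or four are present; an absent one reads None), 120 mm long (own x), 46 mm wide (own y), walls 50 mm high, 0.18 kg, with a raised middle board across its width: 12 mm thick along x, 36 mm wide along y, its top 90 mm above the underside; grip that board across its thickness. Origin: centre of the underside. The two ends are alike. It starts upright on the table
- tray2: one of four identical wooden carry trays (three or four are present; an absent one reads None), 120 mm long (own x), 46 mm wide (own y), walls 50 mm high, 0.18 kg, with a raised middle board across its width: 12 mm thick along x, 36 mm wide along y, its top 90 mm above the underside; grip that board across its thickness. Origin: centre of the underside. The two ends are alike. It starts upright on the table
- tray3: one of four identical wooden carry trays (three or four are present; an absent one reads None), 120 mm long (own x), 46 mm wide (own y), walls 50 mm high, 0.18 kg, with a raised middle board across its width: 12 mm thick along x, 36 mm wide along y, its top 90 mm above the underside; grip that board across its thickness. Origin: centre of the underside. The two ends are alike. It starts upright on the table
- clamp: bar clamp, fixed to the table, 460 mm long along its own y, origin on the table under its middle line. Two 40 mm wide wooden bearers (own x = -45 and +45 mm) carry the trays, from own y = -125 mm to the fixed jaw, whose face is at own y = +124 mm (130 mm wide, 115 mm high). The free jaw and the crank are at the -y end; the screw axis is parallel to y at own x = 0, z = 85 mm
- bed (a point): middle line of the bearers' tops, at own x = y = 0 of the clamp, 55 mm above the table; axes as the clamp's. A tray in its place lies across the bar, its length along this x, centred at x = 0 (within 20 mm), with its underside at this height
- carriage (a joint): position of the free jaw along the bar (m), -0.02 to 0.25, growing towards the fixed jaw; 8 N of friction. The jaw centre is at clamp y = -0.165 + this; the unsqueezed pad face is 47 mm ahead of it, plus 4 mm per crank turn. Pressed back by the pad the jaw tilts a little and binds on the bar, so it holds the screw's force; lifting the crank hard while turning can loosen it
- jaw_tab (a point): top of the upright steel tab on the free jaw, 170 mm above the table: the tab is 36 mm wide (clamp x), 16 mm thick (clamp y) and its upper 55 mm stand free: grip it across its thickness, or push it from behind, to slide the jaw. Axes as the clamp's
- pad_face (a point): centre of the face of the spring pad (60 mm wide, 34 mm high) on the screw's front end, 85 mm above the table. Axes as the clamp's
- pad (a joint): how far the spring pad is squeezed (m): 0 when free, 0.016 at most, 2 N per mm. Above 4 mm the trays are firmly clamped
- crank (a joint): angle of the clamp's screw crank (rad), from 0 (backed off) to 20, starting below 1.5. It grows clockwise as seen from the crank's end looking along clamp +y, and drives the pad forward 4 mm a turn. At 0 the crank's arm points straight up, at pi/2 to clamp +x. Stays where it is left (0.06 N m of friction)
- crank_grip (a point): middle of the crank's freely spinning round black grip, 16 mm in diameter, 58 mm long along clamp y, 40 mm from the screw axis: it circles between 45 and 125 mm above the table. It can be pinched from above at any angle. The point is 108 mm behind the jaw centre less the screw's advance; the crank arm is 40 mm nearer the jaw
- dryer: white bench air dryer, a fixed box 200 x 200 mm, top plate 78 mm above the table, with a lever and a pointer on top that both turn about the same upright axis at own x = 0, y = 40 mm. Origin: centre of the underside on the table
- lever (a joint): angle of the dryer's steel lever (rad), -1.05 to 1.05, seen from above counter-clockwise; at 0 it points along the dryer's -y. Stays where it is left (0.12 N m of friction)
- lever_knob (a point): a point 12 mm below the top of the lever's upright round black knob (20 mm in diameter, 42 mm high, top 136 mm above the table), 80 mm from the lever's axis. Its -y axis points along the lever away from the pivot
- pointer (a joint): angle of the flat black pointer on the dryer's top (rad), same zero and sense as the lever; it is set already and the lever has to be brought to the same angle. It cannot be moved
- pointer_tip (a point): the diamond-shaped tip of the pointer, 128 mm from the lever's axis, 83 mm above the table. Its -y axis points along the pointer away from the pivot
- glue_bottle: bystander: upright white glue bottle, 56 mm in diameter, 150 mm high; origin at the centre of its underside
- carton: bystander: cardboard carton 80 x 150 x 80 mm; origin at the centre of its underside
- mallet: bystander: hammer, 200 mm long, lying flat on the table; its origin lies near its middle
- jaw (a joint): backward tilt of the free jaw (rad), 0 upright when unloaded, about 0.003 to 0.03 when it is bound on the bar by the clamping force (0.06 at most)

How it is judged:
By the outcome, as a careful person would: the job done as asked, in the order asked, and still so for the second after the job is handed in, with the robot touching nothing.
Of tray0, tray1, tray2, tray3 only 3 to 4 are there at a start; the rules pass over those that are not, and their reading is None.
At some moment in a run one of tray0, tray1, tray2, tray3 may be knocked a few centimetres aside while the robot is not near it.
Once in a run the grip may slacken for a moment while it holds something.
It also fails if it takes over 210 s, if anything falls off the work surface, if the arm or the gripper's body presses on something with over 40 N, if the wrist force passes 120 N, or if a joint passes its speed limit or range.

## Working session

There is one attempt and no reset: what is moved stays moved. The work goes in short steps, each a Python script; the robot and the scene stay as the last script left them, time stands still between calls to the robot, and variables do not carry over. Pictures are saved under pics/ and viewed, at most 14 in all, crops included, and the job is handed in when it is done.

```bash
ls; mkdir -p pics; cat > h.py <<'E'
import numpy as np, cv2
from rig import bot
from scipy.spatial.transform import Rotation as R
def snap(name,fn=None):
    o=bot.observe(); c=bot.camera(name); c['o']=o
    if fn: cv2.imwrite('pics/'+fn,c['image'][:,:,::-1])
    return c
def rot(q): return R.from_quat([q[1],q[2],q[3],q[0]])
E
python3 - <<'E'
from h import *
for n in('scene','top'):
    c=snap(n,n+'0.png'); print(n,{k:v for k,v in c.items() if k not in('image','o')})
np.save('top0.npy',c['image'])
c=bot.camera('wrist'); print({k:v for k,v in c.items() if k!='image'})
print(bot.observe())
E
```

```text
pics
scene {'K': array([[402.32448873,   0.        , 275.7906527 ],
       [  0.        , 402.32448873, 209.58538943],
       [  0.        ,   0.        ,   1.        ]]), 'eye': array([1.2072124 , 0.50437065, 0.9561592 ]), 'attitude': array([0.383024  , 0.16140199, 0.33218435, 0.84669686])}
top {'K': array([[408.01512801,   0.        , 281.839818  ],
       [  0.        , 408.01512801, 207.45887242],
       [  0.        ,   0.        ,   1.        ]]), 'eye': array([0.42433854, 0.02504286, 1.22105678]), 'attitude': array([ 0.7140841 ,  0.05438813, -0.06374052, -0.69502732])}
{'K': array([[325.1922621 ,   0.        , 275.67426012],
       [  0.        , 325.1922621 , 206.97680745],
       [  0.        ,   0.        ,   1.        ]]), 'tool_from_camera': array([[ 3.67594807e-04,  9.70699126e-01,  2.40297883e-01,
         6.82592553e-02],
       [ 9.99999865e-01, -4.44762854e-04,  2.66902711e-04,
         5.23047548e-05],
       [ 3.65957801e-04,  2.40297752e-01, -9.70699158e-01,
        -1.57549029e-01],
       [ 0.00000000e+00,  0.00000000e+00,  0.00000000e+00,
         1.00000000e+00]])}
{'time': 0.15, 'joint_positions': array([-1.40850039e+00,  4.94060747e-01,  1.34597280e+00, -8.45132973e-06,
        1.30258451e+00, -9.55061570e-02]), 'joint_velocities': array([ 0.00068381, -0.00121744, -0.00174391,  0.00017426,  0.00171237,
        0.00107248]), 'joint_efforts': array([ 6.85942105e-04, -8.79199219e+01, -3.82050812e+01,  7.07053137e-02,
        5.01851435e-02, -5.81476797e-05]), 'position': array([ 0.15929515, -0.60404715,  0.22746806]), 'orientation': array([-5.12279550e-04,  9.91703482e-01,  1.28545481e-01, -2.11901619e-05]), 'ft_force': array([-1.13947342,  1.00224976, -0.44646053]), 'torque': array([ 0.02012553, -0.03401056, -0.02682035]), 'grasp_force': 0.0, 'gripper_width': 0.09129944101351849}
```

View pics/top0.png

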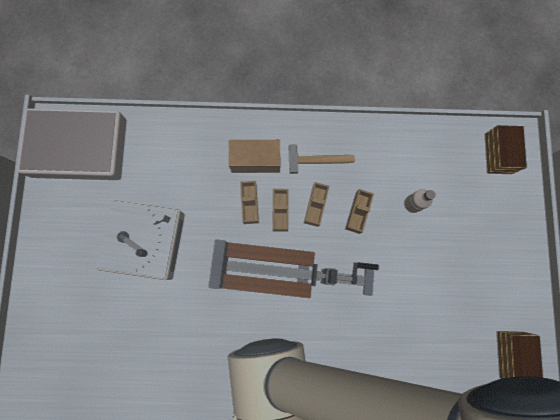

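View pics/scene0.png

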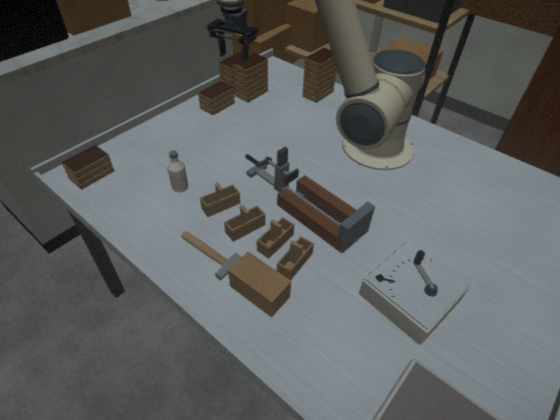

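Both views show four trays in a row: top-view centres at about (249,202), (281,210), (317,204) and (360,211). The clamp has its fixed jaw at (218,265) and its crank at (367,267). The dryer pivot is at (123,237), its knob at (141,253) and the pointer tip at (162,220). Next I'll go closer with the wrist camera.

```bash
cat >> h.py <<'E'
def cast(c,px,z):
    """pixels (n,2) -> world points on plane(s) z"""
    px=np.atleast_2d(np.float64(px)); K=c['K']
    d=(px-K[:2,2])/K[0,0]
    if 'eye' in c:
        ray=np.c_[d[:,0],-d[:,1],-np.ones(len(d))]; M=rot(c['attitude']).as_matrix(); eye=c['eye']
    else:
        th=np.linalg.norm(d,axis=1)+1e-12
        ray=np.c_[np.sin(th)*d[:,0]/th,-np.sin(th)*d[:,1]/th,-np.cos(th)]
        Rt=rot(c['o']['orientation']).as_matrix(); T=c['tool_from_camera']
        M=Rt@T[:3,:3]; eye=c['o']['position']+Rt@T[:3,3]
    w=ray@M.T
    s=(np.asarray(z)-eye[2])/w[:,2]
    return eye+w*s[:,None]
def down(yaw): # tool down, tool x at world angle yaw
    q=(R.from_euler('z',yaw)*R.from_euler('x',np.pi)).as_quat(); return [q[3],q[0],q[1],q[2]]
E
python3 - <<'E'
from h import *
c=snap('top')
for n,p,z in [('trays',[(249,202),(281,210),(317,204),(360,211)],.05),('jaw',[(218,265)],.115),('crank',[(367,267)],.085),('tab',[(330,277)],.17),('pivot',[(123,237)],.09),('knob',[(141,253)],.136),('tip',[(162,220)],.083),('bottle',[(427,194)],.15)]:
    print(n,cast(c,p,z).round(3).tolist())
o=bot.observe()
bot.move_straight(o['position']+[0,0,.17])
for i,(x,y) in enumerate([(.42,-.02),(.42,.12),(.42,.33)]):
    bot.move_to([x,y,.34],down(0)); 
    bot.wait(.3); c=snap('wrist',f'w{i}.png'); np.save(f'w{i}.npy',c,allow_pickle=True)
print(bot.observe()['time'],bot.observe()['joint_positions'].round(2))
E
```

```text
trays [[0.636, 0.108, 0.05], [0.615, 0.014, 0.05], [0.635, -0.09, 0.05], [0.618, -0.216, 0.05]]
jaw [[0.45, 0.18, 0.115]]
crank [[0.456, -0.227, 0.085]]
tab [[0.426, -0.114, 0.17]]
pivot [[0.52, 0.449, 0.09]]
knob [[0.476, 0.381, 0.136]]
tip [[0.572, 0.347, 0.083]]
bottle [[0.653, -0.377, 0.15]]
6.2917 [ 0.55  0.27  1.39 -0.    1.48  2.12]
```

View pics/w0.png

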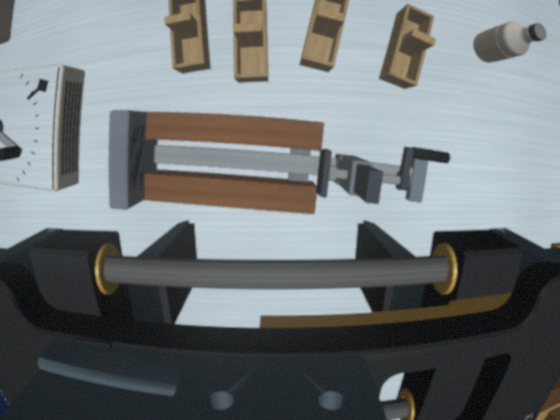

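View pics/w2.png

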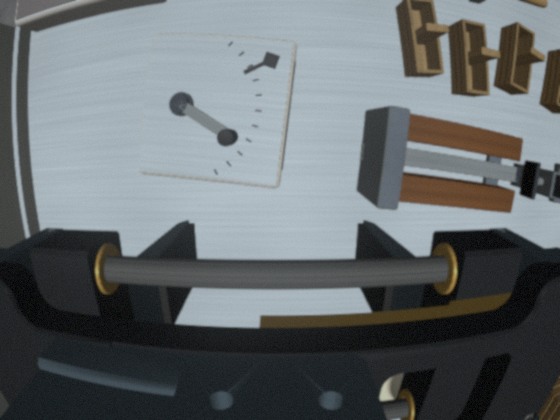

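w0 shows the clamp: bearers from (145,125) and (145,190) to about (320,135), the tab at (368,182), and the crank grip at (430,155). w2 shows the dryer: pivot (181,103), knob (227,137), pointer tip (271,60). Now I'll measure the clamp from its bearers and take one view over the trays.

```bash
python3 - <<'E'
from h import *
o=bot.observe()
bot.move_to([.60,-.05,.34],down(0)); bot.wait(.3); c=snap('wrist','w3.png'); np.save('w3.npy',c,allow_pickle=True)
def comps(c,lo,hi,z,amin=400):
    hsv=cv2.cvtColor(c['image'],cv2.COLOR_RGB2HSV); m=cv2.inRange(hsv,lo,hi); m[225:]=0
    m=cv2.morphologyEx(m,cv2.MORPH_OPEN,np.ones((3,3)))
    for k in cv2.findContours(m,0,1)[0]:
        if cv2.contourArea(k)<amin: continue
        p=cast(c,k[:,0]+0.0,z)[:,:2].astype(np.float32)
        r=cv2.minAreaRect(p); print(np.round(k[:,0].mean(0)),cv2.contourArea(k),np.round(r[0],4),np.round(r[1],4),round(r[2],2))
for f in ('w0','w1','w3'):
    c=np.load(f+'.npy',allow_pickle=True).item(); hsv=cv2.cvtColor(c['image'],cv2.COLOR_RGB2HSV)
    if f=='w0': print('bearer',hsv[130,230],hsv[190,230],'tray',hsv[75,250],hsv[10,250])
    print(f,'bearers'); comps(c,(3,110,50),(13,255,255),.055)
    print(f,'trays'); comps(c,(13,80,40),(25,255,255),.05)
E
```

```text
bearer [ 13 111 115] [ 13 113 122] tray [ 18  86 151] [ 17  77 103]
w0 bearers
[209. 189.] 1744.5 [0.4023 0.0692] [0.1979 0.0357] 85.14
[252. 138.] 534.0 [0.4769 0.0118] [0.1199 0.0163] 84.75
w0 trays
[253.  60.] 685.0 [0.5852 0.0117] [0.0487 0.0343] 0.34
[319.  49.] 550.0 [ 0.6022 -0.0786] [0.0363 0.0384] 79.13
[193.  48.] 476.5 [0.6069 0.0967] [0.0497 0.0288] 3.75
[407.  49.] 792.0 [ 0.6096 -0.2171] [0.0535 0.0948] 71.44
[250.  22.] 520.0 [0.6419 0.0162] [0.033  0.0403] 0.85
[187.  15.] 417.5 [0.6568 0.1112] [0.0456 0.0492] 2.72
w1 bearers
[351. 193.] 1847.5 [0.3985 0.017 ] [0.1792 0.0377] 84.67
[345. 134.] 1492.0 [0.4852 0.031 ] [0.2216 0.0335] 86.44
w1 trays
[286.  48.] 618.5 [0.6014 0.1057] [0.0411 0.0397] 8.18
[481.  59.] 2064.0 [ 0.6162 -0.2154] [0.0887 0.1272] 73.26
[346.  44.] 1170.0 [0.6106 0.0151] [0.0506 0.1009] 88.61
[415.  37.] 899.5 [ 0.6343 -0.093 ] [0.057  0.1112] 75.63
[282.   9.] 424.5 [0.661  0.1098] [0.027  0.0402] 0.28
w3 bearers
w3 trays
[391. 166.] 1377.0 [ 0.6199 -0.2221] [0.057  0.1117] 72.19
[233. 162.] 1560.5 [0.6199 0.0161] [0.1116 0.0459] 1.45
[304. 147.] 1668.5 [ 0.6415 -0.0903] [0.0436 0.1001] 77.19
[170. 149.] 1209.5 [0.6398 0.1126] [0.1141 0.0544] 5.74
[321.  53.] 1187.0 [ 0.7751 -0.1144] [0.0181 0.1584] 3.67
[171.  52.] 5626.5 [0.7834 0.1045] [0.0863 0.1592] 2.04
```

View pics/w3.png

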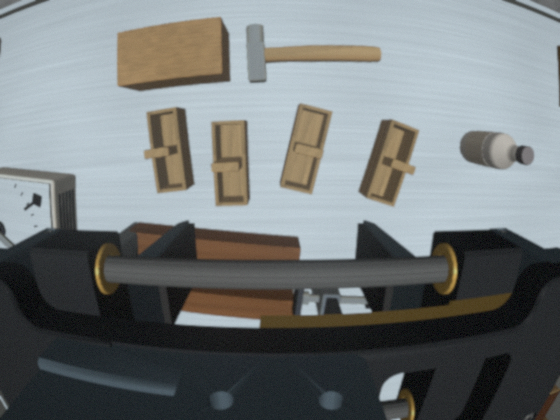

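w3 shows the four trays complete at about (170,149), (231,163), (305,147) and (390,163), and the bystanders are clear of them. I'll fix the colour mask and fit the bearer pair as one 249 x 130 mm rectangle.

```bash
cat >> h.py <<'E'
def wood(c,rowmax=225):
    hsv=cv2.cvtColor(cv2.GaussianBlur(c['image'],(3,3),0),cv2.COLOR_RGB2HSV); m=cv2.inRange(hsv,(2,55,25),(28,255,255)); m[rowmax:]=0
    return cv2.morphologyEx(m,cv2.MORPH_OPEN,np.ones((3,3)))
def rects(c,z,amin=300,rowmax=225):
    out=[]
    for k in cv2.findContours(wood(c,rowmax),0,1)[0]:
        if cv2.contourArea(k)<amin: continue
        r=cv2.minAreaRect(cast(c,k[:,0]+0.0,z)[:,:2].astype(np.float32)*1000)
        b=cv2.boxPoints(r)/1000.; e=[b[1]-b[0],b[2]-b[1]]; L=[np.linalg.norm(v) for v in e]; i=int(np.argmax(L))
        a=np.arctan2(e[i][1],e[i][0]); a=(a+np.pi/2)%np.pi-np.pi/2
        out.append(dict(px=k[:,0].mean(0),c=np.array(r[0])/1000,L=L[i],W=L[1-i],a=a,k=k))
    return out
E
python3 - <<'E'
from h import *
for f,z in (('w0',.055),('w1',.055),('w3',.05)):
    c=np.load(f+'.npy',allow_pickle=True).item(); rr=rects(c,z)
    for r in rr: print(f,r['px'].round(),r['c'].round(4),'L %.4f W %.4f a %.3f'%(r['L'],r['W'],r['a']))
    if z==.055:
        b=[r for r in rr if r['px'][1]>100 and r['px'][1]<220 and r['c'][0]<.53]
        P=np.vstack([cast(c,r['k'][:,0]+0.,.055)[:,:2] for r in b]).astype(np.float32)*1000
        print('pair',cv2.minAreaRect(P), cv2.boxPoints(cv2.minAreaRect(P)).round().tolist())
# dryer: pixels
c=np.load('w2.npy',allow_pickle=True).item()
for p,z in(((181,103),.094),((227,137),.136),((271,60),.083)): print(cast(c,[p],z).round(4))
c=np.load('w0.npy',allow_pickle=True).item()
for p,z in(((368,170),.17),((445,156),.12),((110,110),.115),((137,205),.115),((145,112),.115)): print('w0',p,cast(c,[p],z).round(4))
cv2.imwrite('pics/crop0.png',cv2.resize(c['image'][90:225,280:480,::-1],None,fx=4,fy=4,interpolation=cv2.INTER_CUBIC))
E
```

```text
w0 [229. 191.] [0.4022 0.0484] L 0.2489 W 0.0434 a 1.487
w0 [233. 130.] [0.4879 0.0418] L 0.2486 W 0.0383 a 1.491
w0 [408.  47.] [ 0.6169 -0.2146] L 0.1238 W 0.0634 a -0.288
w0 [325.  31.] [ 0.6299 -0.0873] L 0.1064 W 0.0432 a -0.226
w0 [250.  38.] [0.6152 0.0151] L 0.1180 W 0.0435 a 0.016
w0 [187.  32.] [0.631  0.1061] L 0.1088 W 0.0552 a 0.090
pair ((443.6355895996094, 45.16596221923828), (249.34246826171875, 126.506591796875), 85.18348693847656) [[370.0, -74.0], [496.0, -84.0], [517.0, 164.0], [391.0, 175.0]]
w1 [321. 191.] [0.4016 0.0492] L 0.2475 W 0.0425 a 1.487
w1 [328. 129.] [0.4879 0.0419] L 0.2475 W 0.0378 a 1.487
w1 [482.  60.] [ 0.6144 -0.2115] L 0.1293 W 0.0885 a -0.293
w1 [415.  37.] [ 0.6337 -0.0866] L 0.1276 W 0.0675 a -0.233
w1 [348.  40.] [0.6173 0.0175] L 0.1208 W 0.0550 a 0.033
w1 [284.  31.] [0.6256 0.1073] L 0.0978 W 0.0429 a 0.094
pair ((443.6979675292969, 45.63672637939453), (247.53302001953125, 126.7037582397461), 85.09996795654297) [[370.0, -72.0], [496.0, -83.0], [517.0, 164.0], [391.0, 174.0]]
w3 [390. 162.] [ 0.6226 -0.2182] L 0.1167 W 0.0692 a -0.288
w3 [230. 162.] [0.6199 0.0161] L 0.1165 W 0.0487 a 0.025
w3 [168. 150.] [0.6404 0.1085] L 0.1168 W 0.0656 a 0.095
w3 [305. 148.] [ 0.6399 -0.0902] L 0.1165 W 0.0457 a -0.231
w3 [322.  53.] [ 0.7753 -0.1145] L 0.1610 W 0.0208 a -1.514
w3 [173.  54.] [0.7804 0.1013] L 0.1660 W 0.0937 a -1.535
[[0.5236 0.4487 0.094 ]]
[[0.4792 0.3837 0.136 ]]
[[0.5767 0.3353 0.083 ]]
w0 (368, 170) [[ 0.4468 -0.1161  0.17  ]]
w0 (445, 156) [[ 0.4617 -0.2357  0.12  ]]
w0 (110, 110) [[0.5203 0.1904 0.115 ]]
w0 (137, 205) [[0.3962 0.1589 0.115 ]]
w0 (145, 112) [[0.5135 0.1403 0.115 ]]
```

View pics/crop0.png

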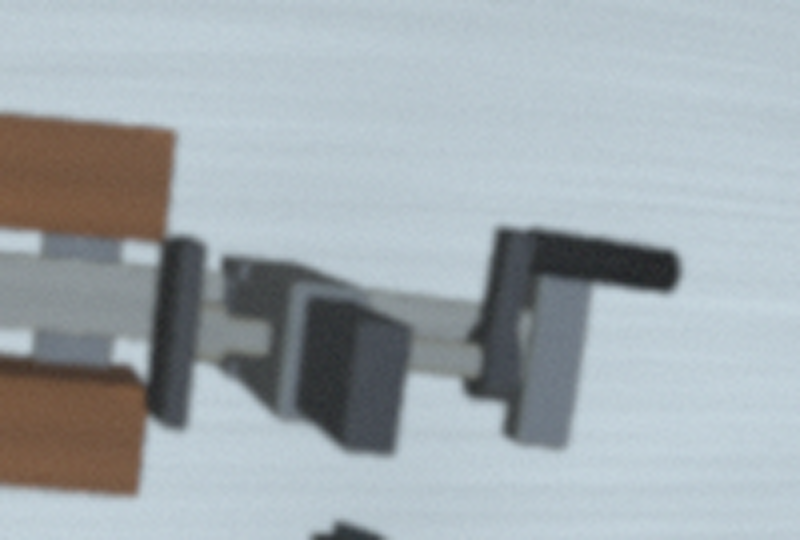

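Clamp origin is (0.4437, 0.0455) with yaw -0.084. The pair measured 249 x 127 mm against 249 x 130 mm expected. The crop shows the tab top at about (374,187) in the full picture and the grip middle at about (432,155), with the arm leaning towards clamp +x. I'll pick the first tray with a close look beforehand.

```bash
cat >> h.py <<'E'
C=np.array([.4437,.0455]); CA=-.084
CX=np.array([np.cos(CA),np.sin(CA)]); CY=np.array([-CX[1],CX[0]])
def cw(x,y,z): return [*(C+x*CX+y*CY),z]
def toc(p): d=np.asarray(p)[:2]-C; return np.array([d@CX,d@CY])
def tray_fit(c,r,zr=.05):
    P=cast(c,r['k'][:,0]+0.,zr)[:,:2]; u=np.array([np.cos(r['a']),np.sin(r['a'])]); v=np.array([-u[1],u[0]])
    U=(P-r['c'])@u; V=(P-r['c'])@v; cu=(U.max()+U.min())/2; s=(abs(U-cu)>25e-3)
    return r['c']+cu*u+v*(V[s].max()+V[s].min())/2, U.max()-U.min(), V[s].max()-V[s].min()
def look(p,a,z=.25):
    t=np.array([-np.sin(a),np.cos(a)])
    bot.move_to([*(np.array(p)-.068*t),z],down(a+np.pi/2)); bot.wait(.2)
    return snap('wrist')
def pick(p,a):
    c=look(p,a)
    rr=[r for r in rects(c,.05,800,222) if r['c'][0]>.53]
    r=min(rr,key=lambda r:np.linalg.norm(r['c']-p))
    q,L,W=tray_fit(c,r); print('tray',q.round(4),'a %.3f L %.4f W %.4f'%(r['a'],L,W))
    assert abs(L-.12)<.01 and abs(W-.046)<.01 and np.linalg.norm(q-p)<.08
    y=down(r['a']+np.pi/2)
    bot.move_gripper(.06); bot.move_to([*q,.13],y); bot.move_straight([*q,.067],velocity=.12)
    bot.move_gripper(0,30); o=bot.observe(); print('grip',o['gripper_width'],o['grasp_force'])
    bot.move_straight([*q,.24],velocity=.25)
def place(cy):
    y=down(CA+np.pi/2)
    bot.move_to(cw(0,cy,.245),y); o=bot.observe(); print('held',o['gripper_width'],o['grasp_force'])
    bot.move_straight(cw(0,cy,.135),velocity=.2)
    print('touch',bot.move_straight(cw(0,cy,.1225),velocity=.04,until_force=8),bot.observe()['position'].round(4))
    bot.move_gripper(.045); bot.move_straight(cw(0,cy,.245),velocity=.25); print('t',bot.observe()['time'])
E
python3 - <<'E'
from h import *
pick([.6404,.1085],.095); place(.097)
c=look(C+.05*CY,CA,.32); cv2.imwrite('pics/p1.png',c['image'][:,:,::-1]); print(bot.observe()['time'])
for r in rects(c,.105): print(r['c'].round(4),toc(r['c']).round(4),r['L'].round(4),r['W'].round(4),round(r['a'],3))
E
```

```text
tray [0.6407 0.1084] a 0.094 L 0.1172 W 0.0426
grip 0.011714419919062344 30.000139474868774
held 0.01203220228939378 29.999669194221497
touch False [0.4518 0.1422 0.1225]
t 16.6833
17.5417
[0.594  0.0265] [ 0.1513 -0.0063] 0.1091 0.0461 0.016
[0.7356 0.0956] [0.2867 0.0744] 0.1379 0.1144 -1.538
[0.4472 0.0752] [0.001  0.0299] 0.1849 0.117 1.489
```

View pics/p1.png

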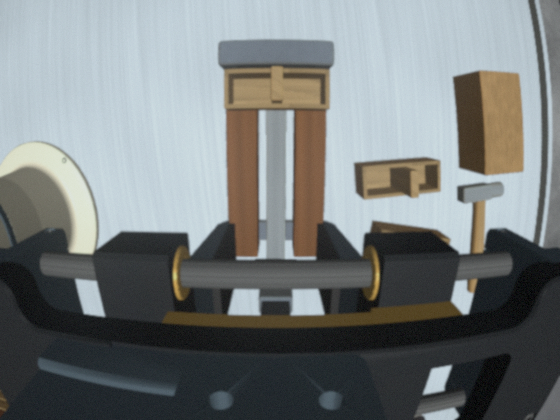

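p1 shows the first tray, at (277,88), square and centred on the bearers just short of the fixed jaw. The cycle took about 9 s. Next, the other three.

```bash
python3 - <<'E'
from h import *
pick([.6199,.0161],.025); place(.047)
pick([.6399,-.0902],-.231); place(-.003)
pick([.6226,-.2182],-.288); place(-.053)
c=look(C-.02*CY,CA,.32); cv2.imwrite('pics/p4.png',c['image'][:,:,::-1]); np.save('p4.npy',c,allow_pickle=True); print(bot.observe()['time'])
bot.move_to(cw(0.0,-.24,.36),down(CA+np.pi/2)); bot.wait(.2); c=snap('wrist','p5.png'); np.save('p5.npy',c,allow_pickle=True)
E
python3 -c "
import cv2,numpy as np
cv2.imwrite('pics/p45.png',np.vstack([cv2.imread('pics/p4.png')[:290],cv2.imread('pics/p5.png')[:290]]))"
```

```text
tray [0.6198 0.0162] a 0.025 L 0.1174 W 0.0433
grip 0.011836237569883133 30.00010460615158
held 0.011903549543577375 29.999733567237854
touch False [0.4476 0.0923 0.1225]
t 25.2417
tray [ 0.6396 -0.0904] a -0.229 L 0.1168 W 0.0433
grip 0.012125416984955293 30.000119805336
held 0.011726848600231458 29.999624490737915
touch False [0.4434 0.0425 0.1225]
t 33.4333
tray [ 0.6224 -0.2184] a -0.286 L 0.1171 W 0.0435
grip 0.011920437205106446 30.00016897916794
held 0.012049835308348321 29.999814927577972
touch False [ 0.4392 -0.0073  0.1225]
t 41.9583
42.6333
```

View pics/p45.png

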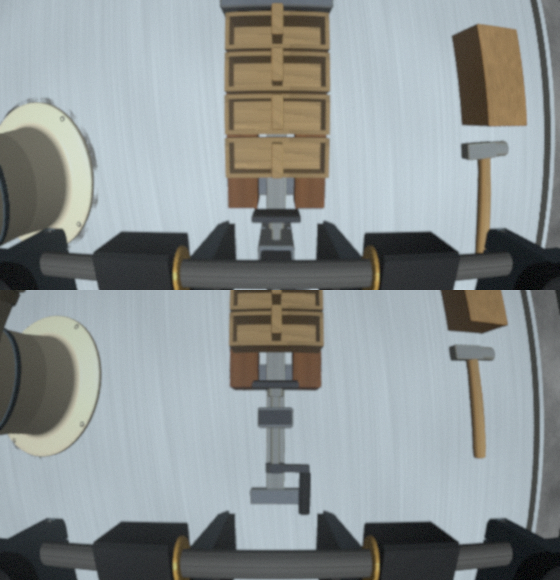

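p45: all four trays stand square on the bearers. In p5 the tab top is at about (275,125), the pad behind it at (273,95), and the crank grip spans (304,180) to (304,223). Now I'll cast these into clamp coordinates.

```bash
python3 - <<'E'
from h import *
c=np.load('p5.npy',allow_pickle=True).item(); im=c['image']
cv2.imwrite('pics/crop5.png',cv2.resize(im[75:230,225:345,::-1],None,fx=4,fy=4,interpolation=cv2.INTER_CUBIC)[:600])
def t(p,z): return toc(cast(c,[p],z)[0]).round(4)
print('tab',t((258,120),.17),t((292,120),.17),t((275,137),.17),t((275,119),.17))
for z in (.085,.095,.105,.115,.125): print(z,'grip near/far',t((304,223),z),t((304,180),z),'mid',t((304,202),z))
E
```

```text
tab [-0.018  -0.1626] [ 0.0179 -0.1625] [-0.     -0.1808] [-1.000e-04 -1.616e-01]
0.085 grip near/far [ 0.0402 -0.3011] [ 0.0389 -0.2406] mid [ 0.0395 -0.2711]
0.095 grip near/far [ 0.0393 -0.2981] [ 0.0381 -0.239 ] mid [ 0.0386 -0.2688]
0.105 grip near/far [ 0.0384 -0.2951] [ 0.0372 -0.2374] mid [ 0.0377 -0.2665]
0.115 grip near/far [ 0.0375 -0.2921] [ 0.0363 -0.2358] mid [ 0.0369 -0.2642]
0.125 grip near/far [ 0.0366 -0.2891] [ 0.0354 -0.2342] mid [ 0.036  -0.2619]
```

View pics/crop5.png

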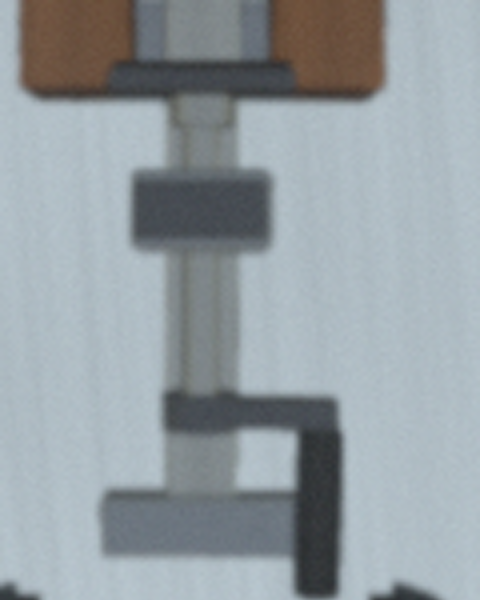

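crop5 shows the tab with its centre at crop (201,210), so clamp y is about -0.170 and the carriage about -0.005. The grip runs from crop (318,430) to (318,597), with the crank near 1.25 rad. Now I'll slide the jaw.

```bash
python3 - <<'E'
from h import *
y=down(CA); ty=-.170
bot.move_gripper(.06)
bot.move_to(cw(0,ty,.25),y); bot.move_straight(cw(0,ty,.138),velocity=.15,until_force=15)
bot.move_gripper(0,35); o=bot.observe(); print(o['gripper_width'],o['grasp_force'],toc(o['position']),o['ft_force'].round(1))
def st(): o=bot.observe(); print(toc(o['position']).round(4),(o['ft_force'][:2]@CY).round(1),o['gripper_width'].round(4),o['time'])
bot.move_straight(cw(0,ty+.045,.138),velocity=.06); st()
p=ty+.045
while p<ty+.085:
    p+=.002; h=bot.move_straight(cw(0,p,.138),velocity=.03); bot.wait(.1); st()
    if bot.observe()['ft_force'][:2]@CY<-17: break
E
```

```text
0.015396442015482709 34.99924957752228 [ 6.10781410e-05 -1.70185934e-01] [-0.8 -2.5  0.6]Traceback (most recent call last):
  File "<stdin>", line 7, in <module>
  File "<stdin>", line 6, in st
AttributeError: 'float' object has no attribute 'round'
```

```bash
python3 - <<'E'
from h import *
ty=-.170
def st(): o=bot.observe(); f=o['ft_force'][:2]@CY; print(toc(o['position']).round(4),round(f,1),round(o['gripper_width'],4),round(o['time'],1)); return f
print(st())
p=ty+.045
while p<ty+.085:
    p+=.002; bot.move_straight(cw(0,p,.138),velocity=.03); bot.wait(.1)
    if st()<-19: break
E
```

```text
[ 1.000e-04 -1.251e-01] -3.8 0.0159 48.1
-3.7532503500226846
[ 1.000e-04 -1.232e-01] -5.2 0.0154 48.5
[ 1.000e-04 -1.212e-01] -6.4 0.0158 48.8
[ 1.000e-04 -1.193e-01] -5.0 0.0158 49.2
[ 1.000e-04 -1.173e-01] -7.1 0.016 49.5
[ 1.000e-04 -1.153e-01] -6.9 0.0162 49.9
[ 1.000e-04 -1.133e-01] -7.5 0.0156 50.2
[ 1.000e-04 -1.114e-01] -7.0 0.0159 50.6
[ 1.000e-04 -1.094e-01] -8.4 0.0158 50.9
[ 1.000e-04 -1.074e-01] -8.6 0.0156 51.3
[ 1.000e-04 -1.055e-01] -8.6 0.016 51.6
[ 1.000e-04 -1.036e-01] -10.8 0.0158 52.0
[ 1.000e-04 -1.019e-01] -13.9 0.0157 52.3
[ 1.000e-04 -1.001e-01] -16.0 0.0161 52.7
[ 0.0001 -0.0984] -21.2 0.0158 53.0
```

Contact built up from about -8 N to -21 N over the last 7 mm, so the row is squeezed by about 6 mm of pad. I'll release the tab and look.

```bash
python3 - <<'E'
from h import *
bot.move_gripper(.05); bot.move_straight(cw(0,-.0984,.26),velocity=.2)
bot.move_to(cw(0.0,-.15,.36),down(CA+np.pi/2)); bot.wait(.2); c=snap('wrist','p6.png'); np.save('p6.npy',c,allow_pickle=True)
cv2.imwrite('pics/crop6.png',cv2.resize(c['image'][20:230,195:355,::-1],None,fx=2.85,fy=2.85,interpolation=cv2.INTER_CUBIC))
for r in rects(c,.105): print(toc(r['c']).round(4),r['L'].round(4),r['W'].round(4),round(r['a'],3))
E
```

```text
[ 0.2897 -0.127 ] 0.1425 0.02 -1.515
[0.2898 0.0645] 0.1433 0.1131 -1.534
[ 0.0006 -0.0139] 0.2099 0.1174 1.487
```

View pics/crop6.png

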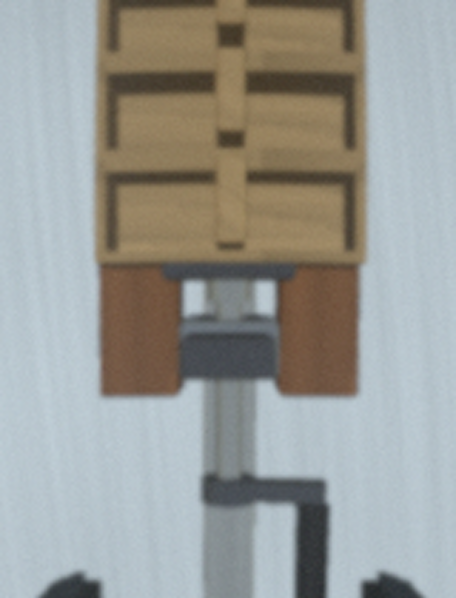

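crop6 shows the trays closed tight with no gaps, the pad against them at crop (230,270), and the crank still leaning to clamp +x, its grip starting at crop (313,503). Next I'll turn the crank in small steps around its circle.

```bash
python3 - <<'E'
from h import *
c=np.load('p6.npy',allow_pickle=True).item()
f=lambda u,v,z: toc(cast(c,[(195+u/2.85,20+v/2.85)],z)[0])
print('tab',f(230,335,.17),f(230,378,.17),'grip start',f(313,503,.098),'arm tip',f(325,490,.098),'hub',f(228,490,.09))
gy=-.199; th0=np.arcsin(min(f(313,510,.098)[0]/.04,1)); print('th0',th0)
np.save('th0.npy',th0)
gx,gz=.04*np.sin(th0),.085+.04*np.cos(th0)
y=down(CA-np.pi/2); print(bot.ik(cw(gx,gy,.2),y))
bot.move_gripper(.04)
bot.move_to(cw(gx,gy,.22),y); print(bot.observe()['joint_positions'].round(2))
print(bot.move_straight(cw(gx,gy,gz+.005),velocity=.1,until_force=10))
bot.move_gripper(0,12); o=bot.observe(); print(o['gripper_width'],o['grasp_force'],o['position'],o['ft_force'].round(1),o['time'])
E
```

```text
tab [ 0.00081777 -0.09232171] [ 0.00081927 -0.10848433] grip start [ 0.03930207 -0.17168071] arm tip [ 0.04476751 -0.16551543] hub [-1.34610822e-04 -1.67181487e-01]
th0 1.392870850501733
[-4.44600382e-01  3.41354110e-01  1.70324626e+00 -4.44089210e-16
  1.09699228e+00  2.78099227e+00]
[-0.44  0.32  1.68  0.    1.15  2.78]
False
0.01579386515452399 11.993809640407562 [ 0.46594681 -0.15604991  0.09706736] [-2.8 -0.3  0.6] 61.2167
```

```bash
python3 - <<'E'
from h import *
th0=float(np.load('th0.npy')); gy=-.199
n=42
for i in range(1,n+1):
    t=2*np.pi*1.68*i/n; th=th0+t
    bot.move_straight(cw(.04*np.sin(th),gy+.004*t/(2*np.pi),.085+.04*np.cos(th)+.005),velocity=.06)
    o=bot.observe(); f=o['ft_force']
    if i%3==0: print(i,round(th,2),'fx %.1f fy %.1f fz %.1f'%(f[:2]@CX,f[:2]@CY,f[2]),round(o['gripper_width'],4))
    if np.linalg.norm(f)>35: print('force',f); break
print(o['time'])
E
```

```text
3 2.15 fx -5.6 fy 0.7 fz 3.2 0.0158
6 2.9 fx -3.0 fy 2.2 fz 5.9 0.0155
9 3.65 fx 0.4 fy 3.2 fz 2.2 0.0154
12 4.41 fx -4.6 fy -6.9 fz -0.7 0.0157
15 5.16 fx -8.3 fy -11.5 fz 4.6 0.0155
18 5.92 fx -3.3 fy -11.0 fz 11.1 0.0156
21 6.67 fx 2.1 fy -6.7 fz 0.3 0.0155
24 7.42 fx -1.6 fy -5.1 fz -1.8 0.0152
27 8.18 fx -4.8 fy -3.6 fz 0.2 0.0158
30 8.93 fx -3.4 fy -2.0 fz 3.7 0.0157
33 9.69 fx -0.7 fy 0.9 fz 1.9 0.0156
36 10.44 fx -2.7 fy -9.7 fz -1.5 0.0157
39 11.19 fx -8.2 fy -15.0 fz 1.4 0.0157
42 11.95 fx -6.1 fy -14.2 fz 9.2 0.0157
74.5167
```

```bash
python3 - <<'E'
from h import *
bot.move_gripper(.04); o=bot.observe(); p=o['position']
bot.move_straight(p+[0,0,.13],velocity=.15)
bot.move_to(cw(0.0,-.15,.36),down(CA+np.pi/2)); bot.wait(.2); c=snap('wrist','p7.png'); np.save('p7.npy',c,allow_pickle=True)
cv2.imwrite('pics/crop7.png',cv2.resize(c['image'][20:230,195:355,::-1],None,fx=2.85,fy=2.85,interpolation=cv2.INTER_CUBIC))
for r in rects(c,.105): print(toc(r['c']).round(4),r['L'].round(4),r['W'].round(4),round(r['a'],3))
E
```

```text
[ 0.2897 -0.1269] 0.1424 0.0201 -1.512
[0.2897 0.0645] 0.1433 0.1132 -1.535
[ 0.0005 -0.014 ] 0.2101 0.1173 1.485
```

View pics/crop7.png

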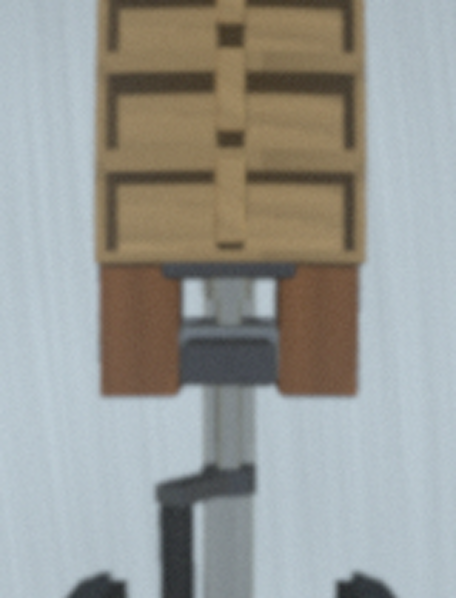

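crop7 shows the trays still tight and square, the tab top about 2 mm back (jaw bound), and the crank now up-left with its grip at crop (177,550), about 1.68 turns on. That puts the pad squeeze at about 13 mm. Now I'll go over the dryer.

```bash
python3 - <<'E'
from h import *
bot.move_to([.5236-.068,.4487-.03,.30],down(0)); bot.wait(.3); c=snap('wrist','d0.png'); np.save('d0.npy',c,allow_pickle=True)
cv2.imwrite('pics/cropd.png',cv2.resize(c['image'][20:220,160:410,::-1],None,fx=3,fy=3,interpolation=cv2.INTER_CUBIC))
print(bot.observe()['time'])
E
```

```text
81.6
```

View pics/cropd.png

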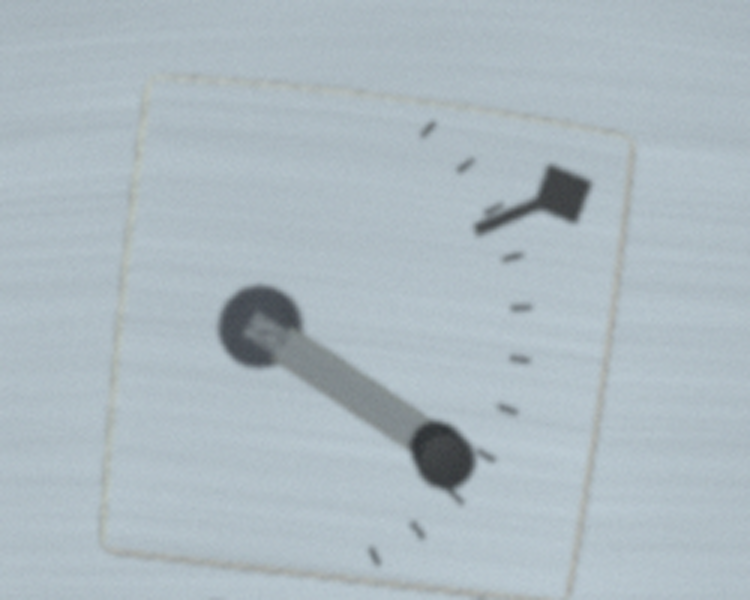

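cropd shows the pivot hub at (260,326), the knob top at (446,459), the pointer diamond's centre at (565,193) and its stem end at (480,229).

```bash
cat >> h.py <<'E'
def dryer(c,piv,knob,tip,stem):
    P=cast(c,[piv],.09)[0][:2]; K=cast(c,[knob],.136)[0][:2]; T=cast(c,[tip],.083)[0][:2]; S=cast(c,[stem],.083)[0][:2]
    an=lambda v:np.arctan2(v[1],v[0])
    print('P',P.round(4),'K',K.round(4),'T',T.round(4),'r',np.linalg.norm(K-P).round(4),np.linalg.norm(T-P).round(4),'ang knob %.3f tip %.3f stem-tip %.3f'%(an(K-P),an(T-P),an(T-S)))
    return P,K,T
E
python3 - <<'E'
from h import *
c=np.load('d0.npy',allow_pickle=True).item(); im=c['image']
f=lambda u,v:(160+(u-1)/3,20+(v-1)/3)
P,K,T=dryer(c,f(260,326),f(446,459),f(565,193),f(480,229))
a=lambda v:np.arctan2(v[1],v[0])
# grip knob, closing across the lever (tool y tangential)
k0=a(K-P); k1=a(T-P)
yaw=lambda k:k+np.pi if k<0 else k   # tool x along lever
for k in (k0,k1):
  for s in (0,np.pi): print(bot.ik([*(P+.08*np.array([np.cos(k),np.sin(k)])),.2],down(k+s)))
E
```

```text
P [0.524  0.4517] K [0.4798 0.3861] T [0.5775 0.3354] r 0.0791 0.1281 ang knob -2.164 tip -1.140 stem-tip -1.132
[ 0.58017954  0.50629736  1.40612147  0.          1.22917382 -1.96848472]
[ 5.80179543e-01  5.06297364e-01  1.40612147e+00 -4.44089210e-16
  1.22917382e+00  1.17310794e+00]
[ 0.50866556  0.588424    1.24708933  0.          1.30607933 -3.06382163]
[ 5.08665556e-01  5.88423999e-01  1.24708933e+00 -4.44089210e-16
  1.30607933e+00  7.77710254e-02]
```

```bash
cat > lever.py <<'E'
from h import *
def turn(P,k0,k1):
    pos=lambda k,z:[*(P+.08*np.array([np.cos(k),np.sin(k)])),z]
    bot.move_gripper(.05); bot.move_to(pos(k0,.22),down(k0+np.pi))
    print(bot.move_straight(pos(k0,.120),velocity=.12,until_force=12)); bot.move_gripper(0,20)
    print(bot.observe()['gripper_width'])
    for k in np.linspace(k0,k1,max(2,int(abs(k1-k0)/.1)+1))[1:]:
        bot.move_straight(pos(k,.120),velocity=.05,frame=down(k+np.pi))
    o=bot.observe(); print(o['ft_force'].round(1),o['gripper_width'])
    bot.move_gripper(.05); bot.move_straight(pos(k1,.22),velocity=.15)
    bot.move_to([P[0]-.068,P[1]-.03,.30],down(0)); bot.wait(.3); c=snap('wrist'); print(bot.observe()['time']); return c
E
python3 - <<'E'
from lever import *
c=turn(np.array([.524,.4517]),-2.164,-1.138); np.save('d1.npy',c,allow_pickle=True)
cv2.imwrite('pics/cropd1.png',cv2.resize(c['image'][20:220,160:410,::-1],None,fx=3,fy=3,interpolation=cv2.INTER_CUBIC))
E
```

```text
False
0.019774675279021985
[-1.6  7.3  4.5] 0.019483678727540907
91.4667
```

View pics/cropd1.png

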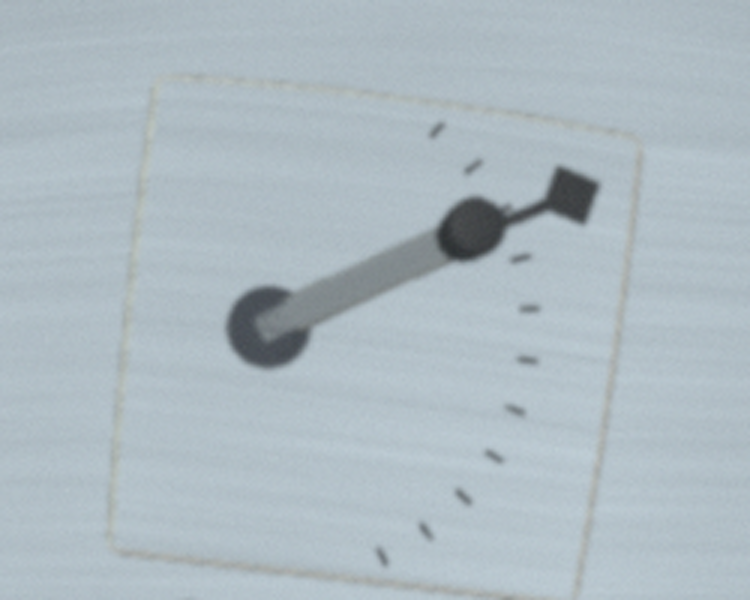

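cropd1 shows the knob top at (476,225), the pivot at (268,327) and the tip at (573,194), so the lever runs straight at the pointer. I'll confirm by numbers and take a last look at the clamp and bystanders.

```bash
python3 - <<'E'
from h import *
c=np.load('d1.npy',allow_pickle=True).item(); f=lambda u,v:(160+(u-1)/3,20+(v-1)/3)
dryer(c,f(268,327),f(476,225),f(573,194),f(520,218))
bot.move_to(cw(0.0,-.15,.36),down(CA+np.pi/2)); bot.wait(.3); c=snap('wrist')
old=np.load('p7.npy',allow_pickle=True).item(); d=np.abs(c['image'].astype(int)-old['image'])[:220].max(2); print('changed px',(d>60).sum())
for r in rects(c,.105): print(toc(r['c']).round(4),r['L'].round(4),r['W'].round(4),round(r['a'],3))
bot.move_to([.3,-.5,.4],down(0.25)); c=snap('top'); print(bot.observe()['time'])
d=np.abs(c['image'].astype(int)-np.load('top0.npy')).max(2)
cv2.imwrite('pics/fin.png',np.hstack([c['image'][80:330,90:470,::-1],cv2.cvtColor((np.clip(d,0,255)[80:330,90:470]).astype(np.uint8),cv2.COLOR_GRAY2BGR)]))
E
```

```text
P [0.5237 0.4519] K [0.558  0.3802] T [0.5775 0.3354] r 0.0795 0.1283 ang knob -1.125 tip -1.139 stem-tip -1.104
changed px 225
[ 0.2899 -0.1268] 0.1427 0.0201 -1.51
[0.2897 0.0647] 0.1435 0.1132 -1.535
[ 0.0006 -0.0138] 0.21 0.1173 1.486
95.65
```

View pics/fin.png

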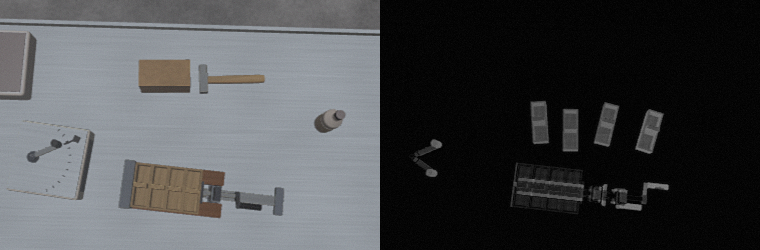

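The final view shows four clamped trays and the lever in line with the pointer (within 0.014 rad). The difference image is black at the carton, mallet and bottle, so they haven't moved.

```bash
python3 -c "
from h import *
print(bot.hand_in())"
```

```text
the job is handed in; nothing more can be done
None
```

The job is handed in: all four trays are clamped tight and centred, the crank was turned about 1.68 turns clockwise (pad squeeze estimated at 13 mm), the lever is within about 1° of the pointer, and the bottle, carton and mallet are where they were.

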